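# Tighten the manifold's cap nut with a ring spanner between the cheeks

### The arm

A 6-joint arm with a two-finger parallel gripper is mounted at the origin on the work surface. World frame = base frame: x ahead of the robot, y to its left, z up, the work surface at z = 0. Lengths are in mm, angles in rad, forces in N, time in s.
With the tool pointing down it reaches from about 350 to 775 mm from the base axis. Payload 7.3 kg.
Tool frame: the origin (TCP) lies at the centre of the arm's flange, where the gripper is bolted on; the fingertips stand 178 mm ahead of it and the grasp point (between the pads) lies 159 mm ahead of it; z points along the fingers, y is the direction in which the jaws open and shut (so a half turn about z gives the same grasp; the last joint's range is limited). The gripper opens to 92 mm and grips with 3 to 60 N. Pads are 19 mm wide; open, the fingers measure 130 mm over their backs; the gripper's body (75 mm by 190 mm) begins 47 mm behind the grasp point.
Start: joints at [-1.29, 0.342, 1.524, -0, 1.275, -0.146], TCP at [217.348, -477.899, 404.741] pointing down, gripper open.
Joint ranges: [-2.53, 2.53], [-0.77, 2.02], [0.04, 2.7], [-1, 4.14], [0.28, 2.66], [-3.11, 3.11]. Speed limits (rad/s): [2.57, 2.57, 3.14, 3.14, 3.14, 3.14].

### API

Orientations are given as [roll, pitch, yaw] about the fixed x, y, z axes, in that order (R = Rz(yaw) Ry(pitch) Rx(roll)).
In Python, from plant import get_obs, capture, close_job gives the robot as it stands. The module is installed in compiled form; this text tells all that it offers.
- The arm moves only by the shell command python3 -m pendant 'ROWS'. ROWS is JSON, a list of rows, each a list of 3 entries, a list of its own where there are three numbers: the shift along the tool's x, y, z in m, then the turn, a rotation vector about the tool's x, y, z in rad, then the finger opening in m, from 0 to 0.0918. In form: [[[tx, ty, tz], [wx, wy, wz], fingers], ...]. A call has 1 to 10 rows; each row is the pose to reach, as a shift and turn from the pose commanded when the call began, along the tool's axes at that moment; what a row does not reach only later rows make up. A row lasts 1/12 s, in which the tool goes at most 41.7 mm and 7.16 degrees, less where a joint would pass 70% of its speed; a pose out of reach is approached as far as the arm can. A call with a gripper value outside its range is refused whole. The fingers move at their own pace and stop on an object; the grip force is fixed at half the most. Time passes only in rows, so rows that repeat a pose let the fingers close. It gives the time, the measured TCP pose, the force and the opening at its end, in the units of the state.
- get_obs(): the state, without advancing time (a new reading comes with each control period).
- capture(name): name is "scene" or "side" or "wrist"; returns a dict with "color" (480x640x3 uint8, red, green, blue), "mtx" (3x3 intrinsics, pixels), "rvec" (rotation vector, rad) and "tvec" (3), from world to camera coordinates, as OpenCV has them. Camera axes: x right, y down, z forward; pixel columns grow to the right and rows downward; lengths in mm; the calibration is good to about 2 mm. A picture is of the moment at which its call begins. There is no depth.
- close_job(): hands the job in, once; it reports no verdict.
The state is a dict: "time": time; "joint_positions": joint angles; "dq": joint speeds; "tau": joint torques, N m; "tool_pos": TCP position; "tcp_rot": TCP orientation; "contact_force": force on the tool from outside, world axes, zero at the start; "moment": the same for the moment, N m; "grip_width": finger opening in mm.
Only numpy, scipy, OpenCV 4.12 (cv2) and the standard library are available. Lean on these libraries where they do the work, as an engineer would, in place of code of your own. Each camera call takes 0.05 s, during which the arm holds its last target. There are 200 camera calls.

### The job

Pick up the larger of the two ring spanners and use its big ring on the six-lobed domed nut in the middle of the filtration manifold: turn the nut clockwise (seen from above) until the pointer on its flange meets the raised mark on the deck. The stand's two side plates leave the spanner only a short swing, so lift it off, swing it back and reseat it for a second stroke; turn the nut only with the spanner, never with the fingers. Then lay the spanner flat on the open bench outside the stand and let go.

Things in the scene. Friction and masses are not known exactly. Their poses are not given: they have to be found in the camera images.
- stand: Fixed steel manifold in a U-shaped stand. Origin on bench under the nut's axis; x away from its open side, z up. Deck x -40..60, y +-156 mm, 45 high; round caps at y +-105, 71 high. Side plates: inner faces y +-156, x -180..60, 8 thick, 85 high. Ring on nut, handle towards -x: spanner can turn 48 deg either way from x before meeting a plate. Dark mark on deck 39-57 mm from axis, -74 deg from x.
- nut (a joint): Turn of the brass nut, rad, grows clockwise from above; stays where left (0.25 N m), no stop. Starts -0.1 to 0.35; pointer meets mark at 1.92. On a 52 mm flange (top 51 mm above bench): six lobes 6 mm wide, 44 mm tip to tip, up to 62; narrower (3.5, 38 mm) up to 67; dome up to 77. Pointer: dark bar on flange, in line with a lobe; at joint 0 it points 36 deg counter-clockwise of stand's x.
- spanner_grip (a point): Mid-handle of the larger double-ended ring spanner (350 g, steel): grip here. x along handle to big ring, z up. Handle 13 mm wide and high, straight for 90 mm, its centre 34 mm above the rings' underside, on which it lies. Starts left or right of the stand, big ring away from the robot. Far end: 28 mm ring (too small), centred 90 mm towards -x, outer radius 20 mm.
- spanner_ring (a point): Centre of its big ring, 90 mm from grip along +x, 26.5 mm below it. Ring 15 mm high, outside 55 mm across; six inner teeth 5 mm wide (tip to tip 33 mm) leave six gaps, one along spanner's x. Fits when spanner's x is parallel to the nut's pointer or turned by a multiple of 60 deg, +-10 deg; so 10 deg of free play before the nut turns. Seated on flange: this point 58.5 mm above bench; clear of nut from 85 mm.

How it is judged:
By the outcome, as a careful person would: the job done as asked, in the order asked, and still so for the second after the job is handed in, with the robot touching nothing.
It also fails if it takes over 70 s, if anything falls off the work surface, if the arm or the gripper's body presses on something with over 40 N, if the wrist force passes 120 N, or if a joint passes its speed limit or range.

## Working session

There is one attempt and no reset: what is moved stays moved. The work goes in short steps, Python scripts to look and compute and a shell command to move; the robot and the scene stay as the last step left them, time stands still between calls to the robot, and variables do not carry over. Pictures are saved under pics/ and viewed, about 8 in all and at most 12, crops included, and the job is handed in when it is done.

```bash
mkdir -p pics; python3 - <<'E'
from plant import get_obs,capture
import cv2,numpy as np
o=get_obs()
for k in o: print(k,o[k])
ims=[]
for n in["scene","side"]:
    c=capture(n); np.savez(n+"0.npz",**c); cv2.imwrite(f"pics/{n}0.png",c["color"][:,:,::-1])
E
```

```text
time 0.0
joint_positions [-1.28996146e+00  3.42686723e-01  1.52501189e+00  3.01788126e-06
  1.27541939e+00 -1.45985345e-01]
dq [-0.00054303 -0.00016079  0.00135628  0.0007731   0.00028309  0.00076029]
tau [ 9.18562073e-04 -4.31243956e+01 -2.44219315e+01  7.18284328e-02
  5.60222450e-02 -1.29177570e-04]
tool_pos [ 217.32619247 -477.74896219  404.06524051]
tcp_rot [-3.14008395e+00 -2.24743471e-04  4.26819159e-01]
contact_force [0.04170073 0.37987288 0.43653178]
moment [-0.00739188  0.03125589  0.03367695]
grip_width 91.73648268679035
```

View pics/scene0.png

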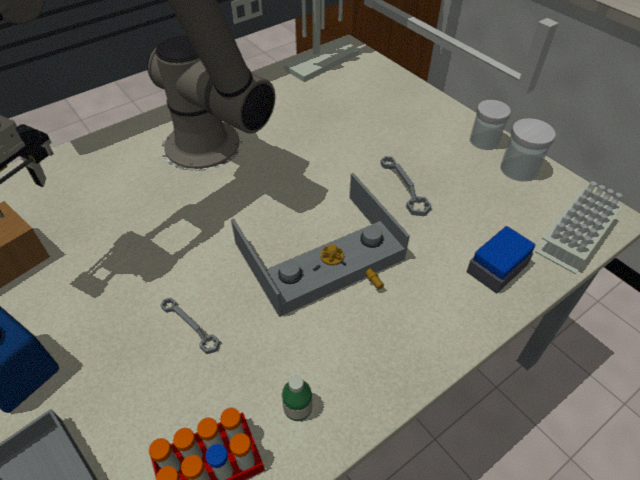

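View pics/side0.png

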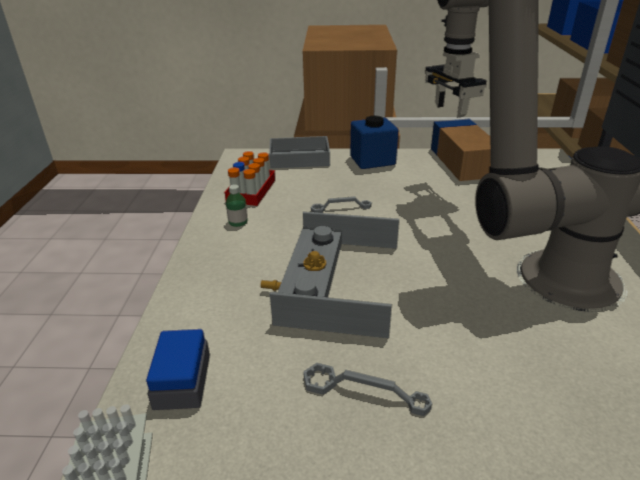

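```bash
cat > h.py <<'E'
import numpy as np,cv2
def ray(c,uv):
    K,r,t=c["mtx"],c["rvec"],c["tvec"]
    R,_=cv2.Rodrigues(np.asarray(r,float)); C=-R.T@np.ravel(t)
    d=R.T@np.linalg.inv(K)@np.array([uv[0],uv[1],1.])
    return C,d
def onz(c,uv,z):
    C,d=ray(c,uv); return C+d*(z-C[2])/d[2]
def proj(c,P):
    return cv2.projectPoints(np.float64(P).reshape(-1,3),np.float64(c["rvec"]),np.float64(c["tvec"]),c["mtx"],None)[0].reshape(-1,2)
def crop(c,u,v,w,h,s,name):
    im=c["color"][v:v+h,u:u+w,::-1]; cv2.imwrite(name,cv2.resize(im,None,fx=s,fy=s,interpolation=cv2.INTER_CUBIC))
E
python3 - <<'E'
from h import *
s=np.load("scene0.npz");d=np.load("side0.npz")
for c,l in((s,[(388,162),(420,204),(168,304),(210,344)]),(d,[(421,401),(319,377),(366,204),(318,209)])):
    p=[onz(c,x,8)for x in l]
    print(np.round(p)); print(np.linalg.norm(p[0]-p[1]),np.linalg.norm(p[2]-p[3]))
print("nut",onz(s,(333,252),70),onz(d,(315,259),70))
a=cv2.resize(s["color"][170:320,220:420,::-1],None,fx=4,fy=4,interpolation=cv2.INTER_CUBIC)
cv2.imwrite("pics/c1.png",a)
print(proj(s,[[0,0,0]]))
E
```

```text
[[ 388.  367.    8.]
 [ 559.  322.    8.]
 [ 452. -328.    8.]
 [ 593. -303.    8.]]
177.05356406920717 143.23114907405258
[[ 388.  364.    8.]
 [ 564.  315.    8.]
 [ 455. -323.    8.]
 [ 591. -293.    8.]]
183.28300020337159 139.45102480172534
nut [591.61739427  14.48366698  70.        ] [583.18186019  35.93278232  70.        ]
[[202.52602968 144.36558652]]
```

View pics/c1.png

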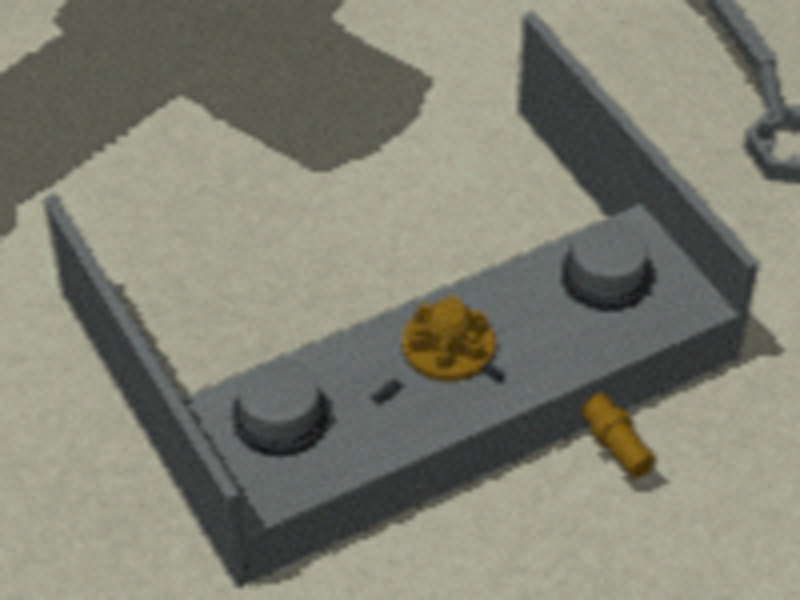

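```bash
python3 - <<'E'
from h import *
from scipy.optimize import least_squares
s=np.load("scene0.npz");d=np.load("side0.npz")
F=[((-180,160,85),(528,14)),((60,164,85),(755,266)),((-180,-160,85),(50,199)),((60,-160,85),(238,497)),((60,-164,0),(240,583)),((60,164,0),(742,355)),((0,105,71),(607,243)),((0,-105,71),(280,388)),((0,0,51),(449,341))]
L=np.array([f[0] for f in F],float);U=np.array([f[1] for f in F])/4+[220,170]
def W(p,L):
    c,sn=np.cos(p[2]),np.sin(p[2]);return np.c_[p[0]+c*L[:,0]-sn*L[:,1],p[1]+sn*L[:,0]+c*L[:,1],L[:,2]]
r=least_squares(lambda p:(proj(s,W(p,L))-U).ravel(),[590,20,0],x_scale=[10,10,.1],loss="soft_l1")
p=r.x;print(p,np.round((proj(s,W(p,L))-U),1).tolist())
print("side nut proj",proj(d,W(p,np.array([[0,0,51.],[0,0,77],[-180,164,85],[60,164,85],[-180,164,0]]))))
for n,uv,z in(("mark",(387,391),46),("ptr tip",(502,379),51),("ptr",(489,368),52)):
    q=onz(s,np.array(uv)/4+[220,170],z)[:2]-p[:2]; print(n,np.hypot(*q),np.degrees(np.arctan2(q[1],q[0])-p[2]))
E
```

```text
[ 5.84529770e+02  1.85113975e+01 -1.31547520e-01] [[-0.5, -0.9], [1.7, -1.5], [-0.5, -1.0], [-0.4, -0.1], [-0.2, 2.1], [-0.0, 0.5], [0.8, 0.7], [-0.0, 0.4], [0.0, -0.6]]
side nut proj [[314.94695336 261.36150379]
 [314.68416913 251.88588046]
 [392.69304327 304.99740917]
 [269.82819717 293.04356144]
 [390.01578566 337.64138159]]
mark 47.76393832201796 -75.70735882706961
ptr tip 40.30679494661465 15.407441783847243
ptr 30.513951155786405 15.318166044088544
```

```bash
cat >> h.py <<'E'
from scipy.spatial.transform import Rotation as Rn
def delta(pos,yaw):
    from plant import get_obs
    o=get_obs(); R=Rn.from_euler("xyz",o["tcp_rot"]); T=Rn.from_euler("xyz",[np.pi,0,yaw])
    t=R.inv().apply(np.array(pos)-o["tool_pos"])/1000; w=(R.inv()*T).as_rotvec()
    print("shift",np.round(t,4),"turn",np.round(w,4),"rows>=",np.linalg.norm(t)/.0417,np.linalg.norm(w)/.125)
def st():
    from plant import get_obs
    o=get_obs(); print("t",round(o["time"],2),"pos",np.round(o["tool_pos"],1),"rpy",np.round(o["tcp_rot"],3),"F",np.round(o["contact_force"],1),"M",np.round(o["moment"],2),"w",round(o["grip_width"],1),"q",np.round(o["joint_positions"],2))
E
python3 -c "
from h import *
delta([430,20,420],0.0)"
```

```text
shift [ 0.3997 -0.3651 -0.0153] turn [-1.400e-03  1.000e-04  4.268e-01] rows>= 12.986832328646079 3.4144220376279417
```

```bash
python3 -m pendant '[[[0.02,-0.018,-0.001],[0,0,0.05],0.09],[[0.05,-0.045,-0.002],[0,0,0.1],0.09],[[0.08,-0.073,-0.003],[0,0,0.15],0.09],[[0.11,-0.10,-0.005],[0,0,0.2],0.09],[[0.14,-0.128,-0.006],[0,0,0.25],0.09],[[0.17,-0.155,-0.007],[0,0,0.3],0.09],[[0.2,-0.183,-0.008],[0,0,0.35],0.09],[[0.23,-0.21,-0.01],[0,0,0.4],0.09],[[0.26,-0.238,-0.011],[0,0,0.427],0.09],[[0.29,-0.265,-0.012],[0,0,0.427],0.09]]' && python3 -m pendant '[[[0.03,-0.026,0],[0,0,0],0.09],[[0.03,0.014,0],[0,0,0],0.09]]' >/dev/null; python3 -c "
from h import *
st()
delta([430,20,420],0.0)"
```

```text
time: 0.93
tool_pos: [371.7, -114.6, 416.8]
tcp_rot: [3.142, -0.0, -0.002]
contact_force: [1.3, -0.1, 0.3]
grip_width: 89.8
t 1.1 pos [ 406.9 -114.3  417. ] rpy [-3.136e+00 -3.000e-03  2.900e-02] F [ 1.2  0.8 -0. ] M [ 0.08  0.04 -0.03] w 89.5 q [-0.46  0.14  1.76  0.01  1.24  1.08]
shift [ 0.027  -0.1336 -0.0022] turn [-0.0055 -0.0031  0.0287] rows>= 3.2684501636342853 0.23489723100536145
```

```bash
python3 -m pendant '[[[0.01,-0.035,0],[0,0,0],0.09],[[0.02,-0.07,0],[0,0,0],0.09],[[0.025,-0.105,0],[0,0,0],0.09],[[0.027,-0.134,0],[0,0,0],0.09],[[0.027,-0.134,0],[0,0,0],0.09],[[0.027,-0.134,0],[0,0,0],0.09]]' >/dev/null; python3 -c "
from h import *
from plant import capture
st()
c=capture('wrist');np.savez('w1.npz',**c);cv2.imwrite('pics/w1.png',c['color'][:,:,::-1])
print(onz(c,(320,240),50),proj(c,[[584.5,18.5,51]]))"
```

```text
t 1.6 pos [428.5   4.5 416.4] rpy [3.141e+00 1.000e-03 3.000e-03] F [0.2 1.1 0.2] M [0.06 0.01 0.01] w 89.7 q [-0.17  0.15  1.75 -0.    1.24  1.4 ]
[409.36958237   5.18561048  50.        ] [[302.54355749   8.58131611]]
```

View pics/w1.png

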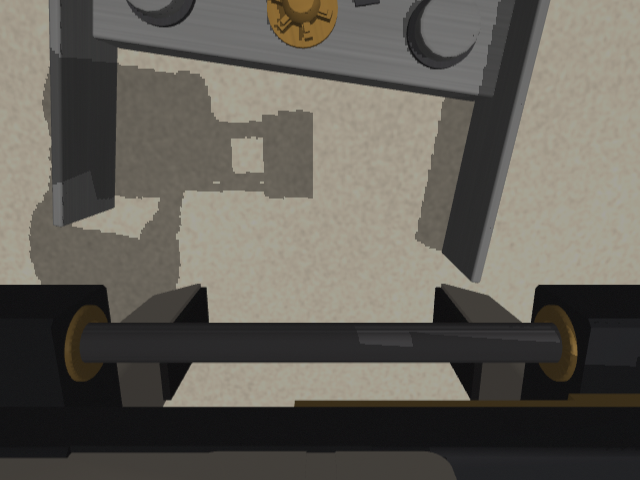

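```bash
python3 -m pendant '[[[0.03,0,0],[0,0,0],0.09],[[0.06,0,0],[0,0,0],0.09],[[0.09,0,0],[0,0,0],0.09],[[0.1,0,0],[0,0,0],0.09],[[0.1,0,0],[0,0,0],0.09],[[0.1,0,0],[0,0,0],0.09]]' >/dev/null; python3 -c "
from h import *
from plant import capture
st()
c=capture('wrist');np.savez('w2.npz',**c);
p=proj(c,[[584.5,18.5,51]])[0];print(p)
u,v=int(p[0])-120,max(0,int(p[1])-90);print(u,v)
crop(c,u,v,240,180,3,'pics/w2.png')"
```

```text
t 2.15 pos [528.6   2.3 416. ] rpy [ 3.141e+00  2.000e-03 -2.000e-03] F [-0.2 -0.4  0.4] M [0.07 0.05 0.05] w 90.4 q [-0.14  0.34  1.49 -0.    1.31  1.43]
[300.25904201 148.0792749 ]
180 58
```

View pics/w2.png

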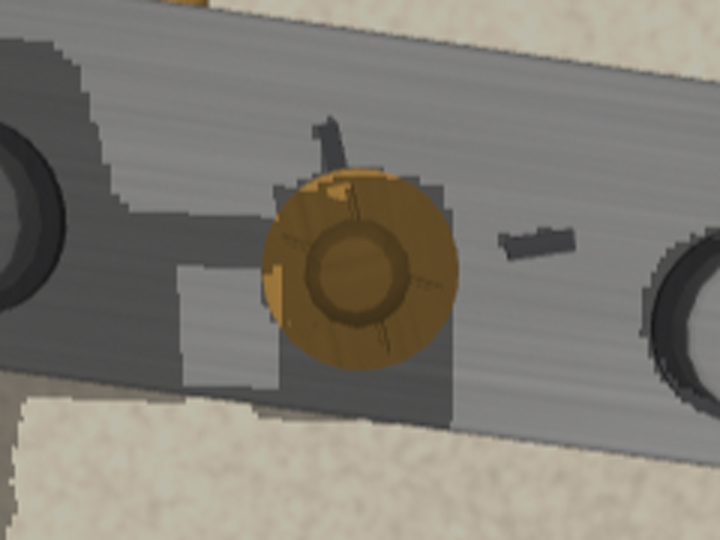

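```bash
python3 -m pendant '[[[-0.005,-0.035,0],[0,0,0.03],0.09],[[-0.01,-0.075,0],[0,0,0.06],0.09],[[-0.016,-0.115,0],[0,0,0.1],0.09],[[-0.022,-0.155,0],[0,0,0.14],0.09],[[-0.028,-0.195,0],[0,0,0.18],0.09],[[-0.034,-0.235,0],[0,0,0.22],0.09],[[-0.04,-0.275,0],[0,0,0.265],0.09],[[-0.048,-0.31,0],[0,0,0.265],0.09],[[-0.054,-0.34,0],[0,0,0.265],0.09],[[-0.054,-0.34,0],[0,0,0.265],0.09]]' >/dev/null;python3 -m pendant '[[[0,0,0],[0,0,0],0.09],[[0,0,0],[0,0,0],0.09]]' >/dev/null; python3 -c "
from h import *
from plant import capture
st()
c=capture('wrist');np.savez('w3.npz',**c);
print(proj(c,[[474.5,342,34],[561,319,15],[388,366,15]]))
crop(c,160,0,320,300,2,'pics/w3.png')"
```

```text
t 3.2 pos [474.4 342.4 416.8] rpy [ 3.141 -0.    -0.265] F [-0.3 -1.6  0.4] M [ 0.05  0.02 -0.02] w 89.6 q [ 0.49  0.45  1.33 -0.    1.37  2.33]
[[320.81258738 213.99672813]
 [320.23329965 106.84996664]
 [320.21667195 302.28931566]]
```

View pics/w3.png

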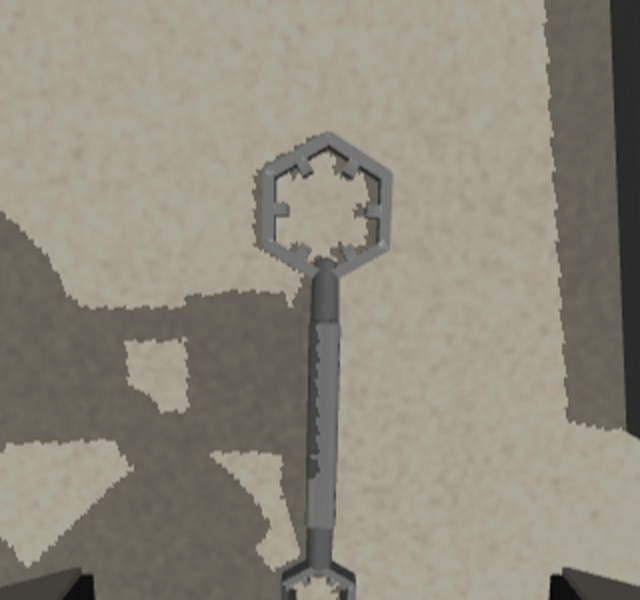

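```bash
python3 -c "
from h import *
c=np.load('w3.npz')
a=onz(c,(323.5,103),15);e=onz(c,(327/2+160,161),40);f=onz(c,(319.5/2+160,262.5),40)
print(a,(e+f)/2,e,f,np.arctan2(*(e-f)[1::-1]),np.arctan2(*(a-(e+f)/2)[1::-1]),np.linalg.norm((a-(e+f)/2)[:2]))
g=a[:2]-90*np.array([np.cos(-.297),np.sin(-.297)]);print(g)
delta([475,342,195],-.3)
"
```

```text
[563.2926511  315.48621819  15.        ] [475.98914064 340.94712893  40.        ] [517.8276571  327.96782114  40.        ] [434.15062419 353.92643672  40.        ] -0.3008099277490875 -0.2837665239502682 90.9404250782634
[477.23296365 341.82497664]
shift [ 2.000e-04 -2.000e-04  2.219e-01] turn [ 0.0006 -0.0003  0.0336] rows>= 5.322336146393001 0.2691719752707733
```

```bash
python3 -m pendant '[[[0.002,0,0.03],[0,0,0.028],0.09],[[0.002,0,0.07],[0,0,0.028],0.09],[[0.002,0,0.11],[0,0,0.028],0.09],[[0.002,0,0.15],[0,0,0.028],0.09],[[0.002,0,0.185],[0,0,0.028],0.09],[[0.002,0,0.21],[0,0,0.028],0.09],[[0.002,0,0.223],[0,0,0.028],0.08],[[0.002,0,0.223],[0,0,0.028],0.05],[[0.002,0,0.223],[0,0,0.028],0.0],[[0.002,0,0.223],[0,0,0.028],0.0]]' ;python3 -m pendant '[[[0,0,0],[0,0,0],0],[[0,0,0],[0,0,0],0],[[0,0,0],[0,0,0],0],[[0,0,0],[0,0,0],0],[[0,0,0],[0,0,0],0]]' ; python3 -c "
from h import *
st()"
```

```text
time: 4.08
tool_pos: [477.5, 342.2, 195.2]
tcp_rot: [-3.14, -0.002, -0.294]
contact_force: [0.4, 0.2, 0.7]
grip_width: 68.1
time: 4.5
tool_pos: [476.7, 342.9, 194.1]
tcp_rot: [-3.141, -0.001, -0.293]
contact_force: [-0.7, -0.1, 0.2]
grip_width: 34.6
t 4.5 pos [476.7 342.9 194.1] rpy [-3.141e+00 -1.000e-03 -2.930e-01] F [-0.7 -0.1  0.2] M [0.02 0.05 0.03] w 34.6 q [ 0.49  0.69  1.58 -0.    0.87  2.36]
```

```bash
python3 -m pendant '[[[0,0,0],[0,0,0],0],[[0,0,0],[0,0,0],0],[[0,0,0],[0,0,0],0],[[0,0,0],[0,0,0],0],[[0,0,0],[0,0,0],0],[[0,0,-0.01],[0,0,0],0],[[0,0,-0.03],[0,0,0],0],[[0,0,-0.06],[0,0,0],0],[[0,0,-0.1],[0,0,0],0],[[0,0,-0.14],[0,0,0],0]]' ;python3 -m pendant '[[[0,0,0],[0,0,0],0],[[0,0,0],[0,0,0],0]]' ; python3 -c "
from h import *
st();
y=.17;delta([584.5-90*np.cos(y),18.5-90*np.sin(y),335],y)"
```

```text
time: 5.33
tool_pos: [476.1, 342.6, 334.5]
tcp_rot: [3.139, 0.002, -0.293]
contact_force: [0.4, 1.0, -4.2]
grip_width: 12.6
time: 5.5
tool_pos: [476.8, 343.0, 336.5]
tcp_rot: [-3.138, -0.004, -0.293]
contact_force: [-0.7, 0.4, -5.0]
grip_width: 12.9
t 5.5 pos [476.8 343.  336.5] rpy [-3.138 -0.004 -0.293] F [-0.7  0.4 -5. ] M [ 0.1   0.11 -0.01] w 12.9 q [0.49 0.51 1.45 0.   1.17 2.36]
shift [0.1163 0.3198 0.0006] turn [-0.003  -0.0047 -0.4632] rows>= 8.160580139327777 3.705546004555261
```

```bash
python3 -m pendant '[[[0.005,0.015,0],[0,0,-0.03],0],[[0.016,0.045,0],[0,0,-0.08],0],[[0.03,0.082,0],[0,0,-0.14],0],[[0.044,0.12,0],[0,0,-0.2],0],[[0.058,0.16,0],[0,0,-0.26],0],[[0.072,0.198,0],[0,0,-0.32],0],[[0.086,0.236,0],[0,0,-0.38],0],[[0.1,0.274,0],[0,0,-0.44],0],[[0.112,0.308,0],[0,0,-0.463],0],[[0.116,0.32,0],[0,0,-0.463],0]]' ;python3 -m pendant '[[[0,0,0],[0,0,0],0],[[0,0,0],[0,0,0],0],[[0,0,0],[0,0,0],0]]' >/dev/null; python3 -c "
from h import *
from plant import capture
st();
y=.17;delta([584.5-90*np.cos(y),18.5-90*np.sin(y),272],y)
c=capture('wrist');np.savez('w4.npz',**c);
g=np.array([496,3.5,176.5]);R=np.array([584.5,18.5,149.5+7.5])
print(proj(c,[R,[584.5,18.5,51],[584.5,18.5,77]]))
crop(c,160,0,320,300,2,'pics/w4.png')"
```

```text
time: 6.33
tool_pos: [494.6, -1.1, 331.9]
tcp_rot: [3.141, 0.004, 0.168]
contact_force: [-0.5, 0.2, -3.6]
grip_width: 12.4
t 6.58 pos [494.8   3.6 332.6] rpy [-3.14e+00  3.00e-03  1.70e-01] F [ 0.1 -0.8 -3.9] M [ 0.02  0.06 -0.01] w 12.4 q [-0.15  0.36  1.71  0.    1.07  1.25]
shift [0.0011 0.0006 0.0606] turn [-0.0012  0.0025 -0.0001] rows>= 1.4531806680635293 0.02242748239855496
[[324.1858635   62.3066408 ]
 [322.7363886   91.11413756]
 [322.9683132   86.5047669 ]]
```

View pics/w4.png

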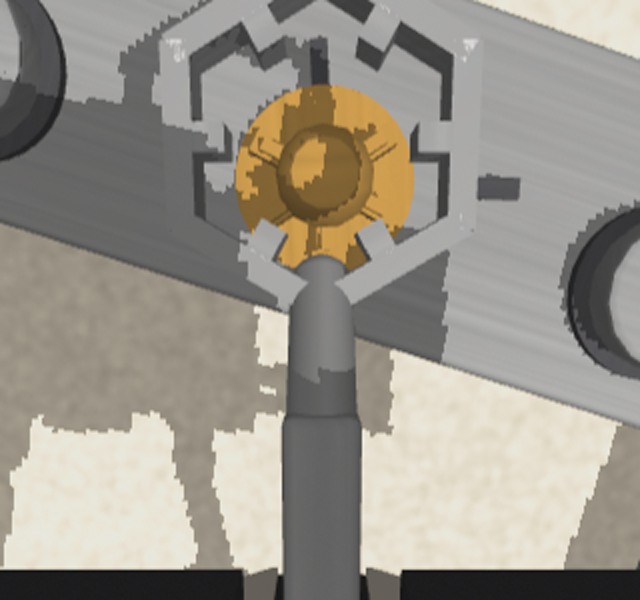

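```bash
python3 -m pendant '[[[0.0023,0.0012,0.015],[0,0,-0.01],0],[[0.0023,0.0012,0.035],[0,0,-0.01],0],[[0.0023,0.0012,0.05],[0,0,-0.01],0],[[0.0023,0.0012,0.06],[0,0,-0.01],0],[[0.0023,0.0012,0.065],[0,0,-0.01],0],[[0.0023,0.0012,0.07],[0,0,-0.01],0],[[0.0023,0.0012,0.074],[0,0,-0.01],0],[[0.0023,0.0012,0.074],[0,0,-0.01],0]]';python3 -c "
from h import *
st()"
```

```text
time: 7.3
tool_pos: [497.7, 2.4, 259.4]
tcp_rot: [-3.142, 0.0, 0.18]
contact_force: [-1.2, -0.5, -3.5]
grip_width: 12.5
t 7.3 pos [497.7   2.4 259.4] rpy [-3.142  0.     0.18 ] F [-1.2 -0.5 -3.5] M [ 0.05  0.12 -0.02] w 12.5 q [-0.15  0.46  1.79 -0.    0.89  1.24]
```

```bash
python3 -m pendant '[[[0,0,0.003],[0,0,0],0],[[0,0,0.005],[0,0,0],0],[[0,0,0.007],[0,0,0],0],[[0,0,0.009],[0,0,0],0],[[0,0,0.011],[0,0,0],0],[[0,0,0.013],[0,0,0],0],[[0,0,0.0145],[0,0,0],0],[[0,0,0.0145],[0,0,0],0]]';python3 -c "
from h import *
st()"
```

```text
time: 7.97
tool_pos: [496.2, 2.0, 244.8]
tcp_rot: [-3.141, 0.005, 0.18]
contact_force: [-9.2, -0.8, 3.7]
grip_width: 12.9
t 7.97 pos [496.2   2.  244.8] rpy [-3.141  0.005  0.18 ] F [-9.2 -0.8  3.7] M [-0.31  1.25 -0.01] w 12.9 q [-0.15  0.49  1.81 -0.    0.85  1.24]
```

```bash
python3 -m pendant '[[[-0.0012,-0.0072,0],[0,0,0.08],0],[[-0.0004,-0.0143,0],[0,0,0.16],0],[[0.0011,-0.0214,0],[0,0,0.24],0],[[0.0031,-0.0283,0],[0,0,0.32],0],[[0.0056,-0.035,0],[0,0,0.4],0],[[0.0056,-0.035,0],[0,0,0.4],0]]';python3 -c "
from h import *
st()
y=.18-.4;print(584.5-90*np.cos(y),18.5-90*np.sin(y))"
```

```text
time: 8.47
tool_pos: [495.7, 38.6, 244.7]
tcp_rot: [3.141, 0.004, -0.223]
contact_force: [-6.7, -1.0, -0.9]
grip_width: 12.6
t 8.47 pos [495.7  38.6 244.7] rpy [ 3.141  0.004 -0.223] F [-6.7 -1.  -0.9] M [-0.1   0.99  0.02] w 12.6 q [-0.08  0.49  1.8   0.    0.86  1.72]
496.6692295602455 38.14066607727824
```

```bash
python3 -m pendant '[[[-0.0007,-0.0072,0],[0,0,0.08],0],[[0.0003,-0.0143,0],[0,0,0.16],0],[[0.0018,-0.0214,0],[0,0,0.24],0],[[0.0038,-0.0283,0],[0,0,0.32],0],[[0.0063,-0.035,0],[0,0,0.4],0],[[0.0094,-0.0416,0],[0,0,0.48],0],[[0.0129,-0.0478,0],[0,0,0.56],0],[[0.0149,-0.0508,0],[0,0,0.6],0],[[0.0149,-0.0508,0],[0,0,0.6],0]]';python3 -c "
from h import *
st()
y=-.823;print(584.5-90*np.cos(y),18.5-90*np.sin(y))"
```

```text
time: 9.22
tool_pos: [522.0, 85.2, 244.8]
tcp_rot: [3.14, 0.003, -0.822]
contact_force: [-4.6, 4.5, -1.4]
grip_width: 12.8
t 9.22 pos [522.   85.2 244.8] rpy [ 3.14e+00  3.00e-03 -8.22e-01] F [-4.6  4.5 -1.4] M [0.76 0.76 0.13] w 12.8 q [0.02 0.53 1.72 0.   0.9  2.41]
523.2977767214088 84.48702801124986
```

```bash
python3 -m pendant '[[[-0.0008,0.0045,0],[0,0,-0.05],0],[[-0.0008,0.0045,-0.005],[0,0,-0.05],0],[[-0.0008,0.0045,-0.015],[0,0,-0.05],0],[[-0.0008,0.0045,-0.03],[0,0,-0.05],0],[[-0.0008,0.0045,-0.045],[0,0,-0.05],0],[[-0.0008,0.0045,-0.06],[0,0,-0.05],0],[[-0.0008,0.0045,-0.06],[0,0,-0.05],0]]';python3 -c "
from h import *
from plant import capture
st()
y=.4;delta([584.5-90*np.cos(y),18.5-90*np.sin(y),305],y)
y=-.18;delta([584.5-90*np.cos(y),18.5-90*np.sin(y),305],y)"
```

```text
time: 9.8
tool_pos: [519.9, 81.4, 309.0]
tcp_rot: [-3.136, -0.005, -0.772]
contact_force: [0.3, -0.1, -3.2]
grip_width: 12.6
t 9.8 pos [519.9  81.4 309. ] rpy [-3.136 -0.005 -0.772] F [ 0.3 -0.1 -3.2] M [ 0.1 -0.  -0. ] w 12.6 q [ 0.01  0.44  1.66 -0.    1.03  2.35]
shift [0.0551 0.083  0.0039] turn [-0.0015 -0.0078 -1.1717] rows>= 2.390881101643657 9.373658119826171
shift [0.0154 0.0503 0.0039] turn [-0.0035 -0.0068 -0.5917] rows>= 1.2638329660863739 4.733859485240274
```

```bash
python3 -m pendant '[[[0.005,0.008,0],[0,0,-0.1],0],[[0.011,0.0166,0],[0,0,-0.22],0],[[0.0165,0.025,0],[0,0,-0.34],0],[[0.022,0.033,0],[0,0,-0.46],0],[[0.0275,0.0415,0],[0,0,-0.58],0],[[0.033,0.05,0],[0,0,-0.7],0],[[0.0386,0.058,0],[0,0,-0.82],0],[[0.044,0.066,0],[0,0,-0.94],0],[[0.05,0.075,0],[0,0,-1.06],0],[[0.0551,0.083,0],[0,0,-1.16],0]]'>/dev/null;python3 -m pendant '[[[0,0,0],[0,0,0],0],[[0,0,0],[0,0,0],0],[[0,0,0],[0,0,0],0]]' >/dev/null;python3 -c "
from h import *
from plant import capture
st()
y=.4;delta([584.5-90*np.cos(y),18.5-90*np.sin(y),259],y)
c=capture('wrist');np.savez('w5.npz',**c);
print(proj(c,[[584.5,18.5,51],[584.5,18.5,130]]))
crop(c,160,0,320,300,2,'pics/w5.png')"
```

```text
t 10.88 pos [500.6 -16.2 305.1] rpy [-3.142 -0.     0.386] F [ 0.9  0.6 -4.8] M [-0.01  0.07  0.05] w 12.5 q [-0.19  0.41  1.73  0.    1.    1.  ]
shift [0.0008 0.0007 0.0461] turn [-0.0001 -0.0002 -0.0138] rows>= 1.1069684522003713 0.11053375977670683
[[320.33823654  88.16752228]
 [320.36357768  64.50550226]]
```

View pics/w5.png

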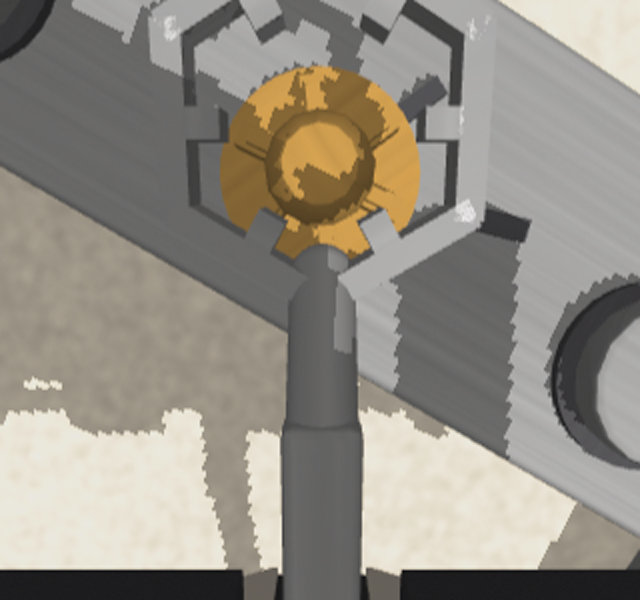

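```bash
python3 -c "
from h import *
c=np.load('w5.npz')
for uv,z in(((320,166),51),((505,225),46),((530,232),46),((425,99),49),((443,91),49)):
    q=onz(c,np.array(uv)/2+[160,0],z)[:2]-[584.5,18.5];print(q,np.hypot(*q),np.degrees(np.arctan2(q[1],q[0])))
"
python3 -m pendant '[[[0.0008,0.0007,0.012],[0,0,-0.014],0],[[0.0008,0.0007,0.027],[0,0,-0.014],0],[[0.0008,0.0007,0.038],[0,0,-0.014],0],[[0.0008,0.0007,0.043],[0,0,-0.014],0],[[0.0008,0.0007,0.046],[0,0,-0.014],0],[[0.0008,0.0007,0.046],[0,0,-0.014],0]]';python3 -c "
from h import *
st()"
```

```text
[2.27357749 1.11419203] 2.531912025515671 26.1076798991132
[  7.70920527 -50.44339257] 51.02908679846823 -81.31078641554406
[  8.61684065 -57.46351801] 58.105988024988434 -81.47185465658175
[ 27.60080516 -17.67795105] 32.776735639191244 -32.63902510245829
[ 31.06696291 -21.18101866] 37.6004220190884 -34.28561606706711
time: 11.43
tool_pos: [501.6, -16.5, 258.9]
tcp_rot: [-3.141, 0.001, 0.403]
contact_force: [-0.5, -0.3, -3.4]
grip_width: 12.9
t 11.43 pos [501.6 -16.5 258.9] rpy [-3.141e+00  1.000e-03  4.030e-01] F [-0.5 -0.3 -3.4] M [-0.04  0.05 -0.01] w 12.9 q [-0.19  0.47  1.78 -0.    0.89  0.98]
```

```bash
python3 -m pendant '[[[0,0,0.003],[0,0,0],0],[[0,0,0.005],[0,0,0],0],[[0,0,0.007],[0,0,0],0],[[0,0,0.009],[0,0,0],0],[[0,0,0.011],[0,0,0],0],[[0,0,0.013],[0,0,0],0],[[0,0,0.0142],[0,0,0],0],[[0,0,0.0142],[0,0,0],0]]';python3 -c "
from h import *
st()"
```

```text
time: 12.1
tool_pos: [501.2, -17.0, 245.0]
tcp_rot: [-3.141, 0.001, 0.404]
contact_force: [-4.2, -1.5, 1.2]
grip_width: 12.3
t 12.1 pos [501.2 -17.  245. ] rpy [-3.141e+00  1.000e-03  4.040e-01] F [-4.2 -1.5  1.2] M [-0.16  0.53  0.02] w 12.3 q [-0.19  0.49  1.79 -0.    0.86  0.98]
```

```bash
python3 -m pendant '[[[-0.0003,-0.0045,0],[0,0,0.05],0],[[0.0009,-0.0135,0],[0,0,0.15],0],[[0.0024,-0.0223,0],[0,0,0.25],0],[[0.005,-0.0309,0],[0,0,0.35],0],[[0.0085,-0.0391,0],[0,0,0.45],0],[[0.0128,-0.047,0],[0,0,0.55],0],[[0.0178,-0.0545,0],[0,0,0.65],0],[[0.0237,-0.0614,0],[0,0,0.75],0],[[0.03,-0.0676,0],[0,0,0.85],0],[[0.0336,-0.0705,0],[0,0,0.9],0]]';python3 -m pendant '[[[0,0,0],[0,0,0],0],[[0,0,0],[0,0,0],0]]' >/dev/null; python3 -c "
from h import *
from plant import capture
st()
y=-.497;print(584.5-90*np.cos(y),18.5-90*np.sin(y))
for n in ('wrist','scene'):
  c=capture(n);np.savez('6'+n+'.npz',**c)
  print(proj(c,[[584.5,18.5,51]]))
  if n=='wrist': a=cv2.resize(c['color'][0:200,190:490,::-1],(600,400),interpolation=cv2.INTER_CUBIC)
  else: b=cv2.resize(c['color'][222:272,300:375,::-1],(600,400),interpolation=cv2.INTER_CUBIC)[:200] if 0 else cv2.resize(c['color'][238:276,285:375,::-1],(600,198),interpolation=cv2.INTER_CUBIC)
cv2.imwrite('pics/w6.png',np.vstack([a,b]))"
```

```text
time: 12.93
tool_pos: [504.1, 62.2, 244.7]
tcp_rot: [3.141, 0.002, -0.501]
contact_force: [-4.6, 0.2, -2.0]
grip_width: 12.7
t 13.1 pos [504.   61.7 244.7] rpy [ 3.141e+00  3.000e-03 -4.940e-01] F [-5.2  1.6 -1.4] M [0.36 0.78 0.01] w 12.5 q [-0.03  0.5   1.77  0.    0.87  2.04]
505.3884801492816 61.41115737089114
[[320.66456544  67.48045124]]
[[332.27639049 254.67729823]]
```

View pics/w6.png

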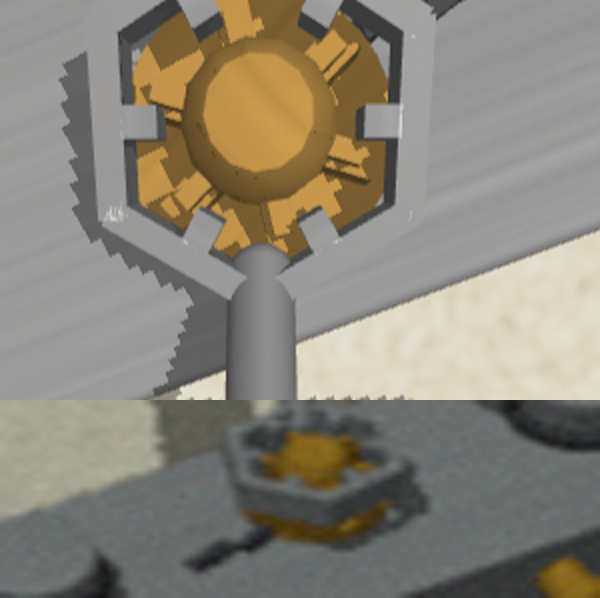

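```bash
python3 -c "
from h import *
c=np.load('6scene.npz')
def ang(u,v,z):
    q=onz(c,(u,v),z)[:2]-[584.5,18.5];return np.hypot(*q),np.degrees(np.arctan2(q[1],q[0]))+7.5
for x,y,z in((205,557,46),(187,566,46),(222,548,46),(255,537,52),(255,537,48),(246,543,50),(268,532,50)):
    print((x,y),ang(285+x/6.667,238+(y-400)/5.21,z))
im=c['color'].astype(int)
crop(c,300,250,48,36,16,'pics/c6.png')
# predicted px for pointer bar r 28..40 at stand angles -66,-70,-74
for a in(-66,-70,-74):
    t=np.radians(a-7.5);print(a,np.round(proj(c,[[584.5+r*np.cos(t),18.5+r*np.sin(t),51] for r in(28,34,40)]),2).tolist())
t=np.radians(-81.5);print(np.round(proj(c,[[584.5+r*np.cos(t),18.5+r*np.sin(t),45.5] for r in(39,48,57)]),2).tolist())
"
```

```text
(205, 557) (np.float64(50.08384289841985), np.float64(-76.55759983466871))
(187, 566) (np.float64(57.65297460386867), np.float64(-77.0498072668397))
(222, 548) (np.float64(42.717401294346494), np.float64(-76.1904671093285))
(255, 537) (np.float64(34.666405344450126), np.float64(-65.2275206703202))
(255, 537) (np.float64(32.11335524646121), np.float64(-68.48310582939699))
(246, 543) (np.float64(37.74258216085325), np.float64(-67.41923467361565))
(268, 532) (np.float64(28.683964809416675), np.float64(-63.223101930993025))
-66 [[324.87, 262.57], [323.25, 264.29], [321.63, 266.02]]
-70 [[324.17, 262.14], [322.4, 263.76], [320.63, 265.39]]
-74 [[323.51, 261.67], [321.6, 263.19], [319.69, 264.72]]
[[320.0, 266.02], [317.13, 268.32], [314.23, 270.63]]
```

View pics/c6.png

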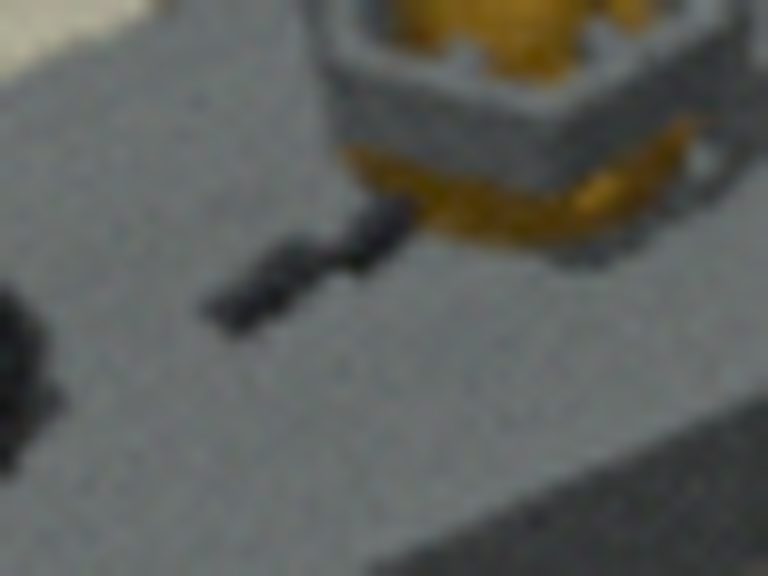

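```bash
python3 -m pendant '[[[-0.0008,-0.0036,0],[0,0,0.04],0],[[-0.0006,-0.0081,0],[0,0,0.09],0],[[-0.0006,-0.0081,0],[0,0,0.09],0],[[-0.0006,-0.0081,0],[0,0,0.09],0]]';python3 -c "
from h import *
from plant import capture
st()
c=capture('scene');np.savez('7scene.npz',**c)
a=np.load('6scene.npz')['color'];b=c['color']
for n,i in((6,a),(7,b)):
    # dark centroid of pointer region
    g=i[255:272,310:330].astype(float).mean(2)
    print(n);print(np.round(g[2:16,2:18]).astype(int))
"
```

```text
time: 13.53
tool_pos: [507.7, 68.7, 244.8]
tcp_rot: [3.141, 0.001, -0.584]
contact_force: [-3.6, 1.3, -2.8]
grip_width: 12.7
t 13.53 pos [507.7  68.7 244.8] rpy [ 3.141e+00  1.000e-03 -5.840e-01] F [-3.6  1.3 -2.8] M [0.32 0.51 0.07] w 12.7 q [-0.02  0.51  1.76  0.    0.87  2.14]
6
[[110 109 107 110 107 106 110 110  90  73  68  72  72  69  67  72]
 [107 109 110 106 109 106 108 107  91  72  73  68  74  72  69  73]
 [110 110 109 105 107 109 106 107  94  78  62  64  65  69  68  66]
 [110 107 110 110 106 105 109 108 103  90  64  49  49  50  58  63]
 [109 110 105 108 104 106 107 104 109 104  77  51  51  50  44  49]
 [106 101 103 104 100 104 107 105 111 106  99  65  51  43  48  42]
 [106 101 103 102 104 106 107 108 108  98  72  54  42  41  45  59]
 [106 105 109 105 106 102  93  97 105  85  53  42  34  49  75  76]
 [107 106 106 106  94  70  57  66  69  55  42  30  46  87 103 103]
 [108 108 102  91  64  50  44  45  41  38  26  57  89 102 107 107]
 [110 104  90  70  52  48  41  47  86 101  80  96 107 112 109 107]
 [ 98  79  60  50  37  31  59  85 104 108 105 107 110 109 109 110]
 [ 85  58  47
[... 362 characters left out ...]
  88  62  49  56  54  48  66]
 [108 107 107 105 106 106 105 104 106 103  71  51  54  50  51  55]
 [104 104 106 104 103 105 103 108 106  94  65  47  43  54  53  47]
 [105 105 103 106 106 107 107 103  91  67  50  40  41  56  57  54]
 [101 103 109 105 106 101  94  82  58  48  41  34  83  92  83  77]
 [105 104 107 104  88  73  62  47  34  31  41  59  93 104 105 103]
 [107 108 108  94  69  52  47  38  36  50  87  99 104 110 105 111]
 [103 105  92  67  51  45  31  51  88 103 105 108 109 106 106 112]
 [ 96  84  59  49  38  33  59  89 106 106 106 109 111 110 109 105]
 [ 89  61  45  42  35  57  88 107 109 106 105 110 109 108 109 106]
 [103  78  55  47  90  99 107 108 111 107 107 107 103 108 105 109]]
```

```bash
python3 -m pendant '[[[-0.0003,0.0068,0],[0,0,-0.08],0],[[-0.0003,0.0068,-0.005],[0,0,-0.08],0],[[-0.0003,0.0068,-0.015],[0,0,-0.08],0],[[-0.0003,0.0068,-0.03],[0,0,-0.08],0],[[-0.0003,0.0068,-0.06],[0,0,-0.08],0],[[-0.0003,-0.02,-0.085],[0,0,-0.08],0],[[-0.0003,-0.055,-0.085],[0,0,-0.08],0],[[-0.0003,-0.085,-0.085],[0,0,-0.08],0],[[-0.0003,-0.085,-0.085],[0,0,-0.08],0],[[-0.0003,-0.085,-0.085],[0,0,-0.08],0]]';python3 -c "
from h import *
from plant import capture
st()
c=capture('wrist');np.savez('w8.npz',**c)
print(proj(c,[[584.5,18.5,51]]))
# rectified top view, plane z=48, 6px/mm, +-65 mm, x up, y left
N=100;K=5
ii,jj=np.mgrid[-65*K:65*K+1,-65*K:65*K+1]/K
P=np.stack([584.5-ii,18.5-jj,np.full(ii.shape,47.)],-1)
uv=proj(c,P).reshape(*ii.shape,2).astype(np.float32)
T=cv2.remap(c['color'],uv,None,cv2.INTER_CUBIC,borderMode=cv2.BORDER_CONSTANT)
cv2.imwrite('pics/t8.png',T[:,:,::-1]);print(T.shape)"
```

```text
time: 14.42
tool_pos: [555.3, 140.8, 330.8]
tcp_rot: [-3.141, -0.001, -0.505]
contact_force: [0.3, -0.8, -4.2]
grip_width: 12.8
t 14.42 pos [555.3 140.8 330.8] rpy [-3.141e+00 -1.000e-03 -5.050e-01] F [ 0.3 -0.8 -4.2] M [ 0.07  0.16 -0.02] w 12.8 q [ 0.11  0.49  1.5  -0.    1.15  2.19]
[[480.95010313 103.80564921]]
(651, 651, 3)
```

View pics/t8.png

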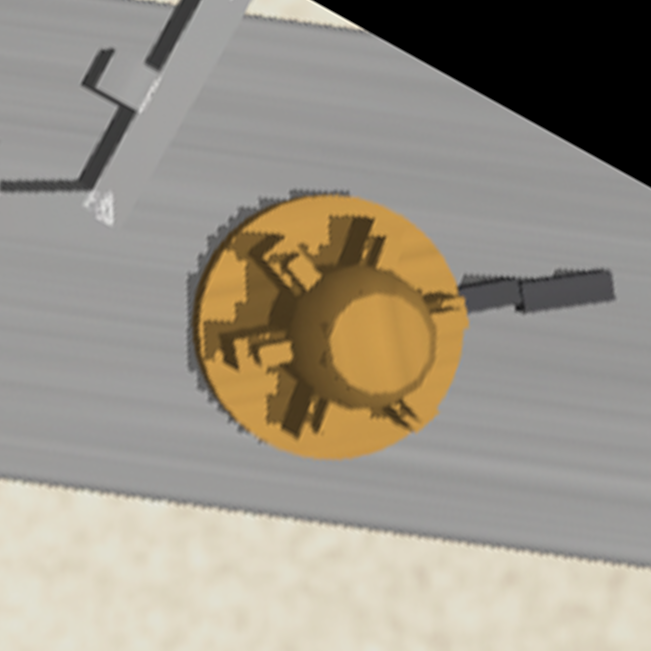

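Picture 11 (rectified top view): the pointer (460–520, ~293) lines up with the mark (523–613, ~290) to within about 1°. I'll take the spanner back to its open spot on the bench.

```bash
python3 -c "
from h import *
delta([476,343,331],-.293)"
```

```text
shift [-0.1674 -0.1394 -0.0007] turn [ 2.000e-04 -5.000e-04 -2.132e-01] rows>= 5.224883634534114 1.7055790662295154
```

```bash
python3 -m pendant '[[[-0.012,-0.01,-0.005],[0,0,-0.02],0],[[-0.036,-0.03,-0.005],[0,0,-0.05],0],[[-0.062,-0.052,-0.005],[0,0,-0.08],0],[[-0.088,-0.073,-0.005],[0,0,-0.12],0],[[-0.114,-0.095,-0.005],[0,0,-0.16],0],[[-0.14,-0.117,-0.005],[0,0,-0.2],0],[[-0.16,-0.133,-0.002],[0,0,-0.213],0],[[-0.167,-0.139,0],[0,0,-0.213],0],[[-0.167,-0.139,0.01],[0,0,-0.213],0],[[-0.167,-0.139,0.03],[0,0,-0.213],0]]' >/dev/null;python3 -m pendant '[[[0,0,0.03],[0,0,0],0],[[0,0,0.06],[0,0,0],0],[[0,0,0.08],[0,0,0],0],[[0,0,0.09],[0,0,0],0],[[0,0,0.095],[0,0,0],0],[[0,0,0.095],[0,0,0],0]]' ;python3 -c "
from h import *
st()"
```

```text
time: 15.8
tool_pos: [476.6, 341.0, 204.4]
tcp_rot: [3.14, 0.001, -0.295]
contact_force: [0.4, -0.4, -3.8]
grip_width: 13.0
t 15.8 pos [476.6 341.  204.4] rpy [ 3.14e+00  1.00e-03 -2.95e-01] F [ 0.4 -0.4 -3.8] M [0.07 0.13 0.01] w 13.0 q [ 0.49  0.67  1.58 -0.    0.89  2.36]
```

```bash
python3 -m pendant '[[[0,0,0.003],[0,0,0],0],[[0,0,0.006],[0,0,0],0],[[0,0,0.008],[0,0,0],0],[[0,0,0.0098],[0,0,0],0],[[0,0,0.0103],[0,0,0],0],[[0,0,0.0103],[0,0,0],0]]';python3 -m pendant '[[[0,0,0],[0,0,0],0.09],[[0,0,0],[0,0,0],0.09],[[0,0,0],[0,0,0],0.09],[[0,0,0],[0,0,0],0.09],[[0,0,0],[0,0,0],0.09],[[0,0,0],[0,0,0],0.09],[[0,0,0],[0,0,0],0.09],[[0,0,0],[0,0,0],0.09]]'
```

```text
time: 16.3
tool_pos: [476.2, 342.2, 194.9]
tcp_rot: [-3.141, -0.0, -0.293]
contact_force: [-0.0, -0.4, -2.0]
grip_width: 12.6
time: 16.97
tool_pos: [476.2, 342.1, 194.7]
tcp_rot: [3.142, -0.0, -0.293]
contact_force: [0.8, -0.2, 0.9]
grip_width: 61.6
```

```bash
python3 -m pendant '[[[0,0,0],[0,0,0],0.09],[[0,0,0],[0,0,0],0.09],[[0,0,-0.01],[0,0,0],0.09],[[0,0,-0.04],[0,0,0],0.09],[[0,0,-0.08],[0,0,0],0.09],[[0,0,-0.12],[0,0,0],0.09],[[0,0,-0.16],[0,0,0],0.09],[[0,0,-0.2],[0,0,0],0.09],[[0,0,-0.22],[0,0,0],0.09],[[0,0,-0.22],[0,0,0],0.09]]';python3 -m pendant '[[[0,0,0],[0,0,0],0.09],[[0,0,0],[0,0,0],0.09],[[0,0,0],[0,0,0],0.09],[[0,0,0],[0,0,0],0.09],[[0,0,0],[0,0,0],0.09],[[0,0,0],[0,0,0],0.09]]' >/dev/null;python3 -c "
from h import *
from plant import capture
st()
c=capture('scene');np.savez('9s.npz',**c);w=capture('wrist')
a=cv2.resize(c['color'][120:320,210:450,::-1],(600,500)[:2],interpolation=cv2.INTER_CUBIC)
b=cv2.resize(w['color'][:300,160:480,::-1],(200,188));b=np.vstack([b,np.zeros((312,200,3),np.uint8)])
cv2.imwrite('pics/f.png',np.hstack([a,b]))"
```

```text
time: 17.8
tool_pos: [476.3, 342.3, 421.7]
tcp_rot: [-3.133, -0.008, -0.293]
contact_force: [0.5, -0.5, -0.4]
grip_width: 89.5
t 18.3 pos [476.2 342.1 413.8] rpy [ 3.14e+00  1.00e-03 -2.93e-01] F [ 0.   0.6 -0.4] M [0.03 0.05 0.04] w 90.1 q [ 0.49  0.45  1.33 -0.    1.36  2.36]
```

View pics/f.png

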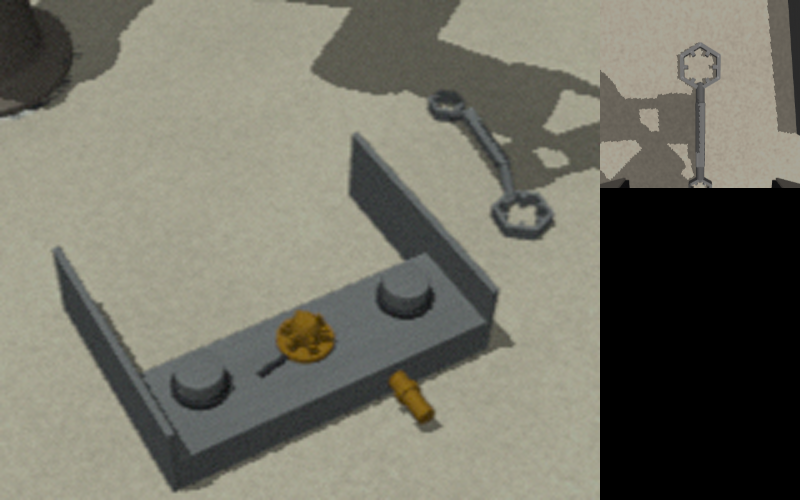

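The spanner lies flat outside the stand, from (447,104) to (522,214). The pointer is in line with the mark at about (272,366).

```bash
python3 -c "
from plant import close_job
print(close_job())"
```

```text
the job is handed in; nothing more can be done
None
```

The job is done and handed in at about 18.4 s of the 70 s allowed. I picked up the larger ring spanner and turned the nut clockwise with its big ring in two strokes. Between the strokes I lifted the spanner off, swung it back and reseated it. Then I laid it flat on the open bench left of the stand, let go and moved clear.

- **Pointer and mark:** the top view after the second stroke shows the pointer in line with the mark to within about 1°. The final scene picture agrees.
- **Spanner and robot:** the spanner lies flat outside the stand. The gripper is open about 220 mm above it and touches nothing.
- **Forces:** the readings after each move never passed about 11 N at the wrist.
- **Disagreement:** partway through the second stroke, the scene camera put the pointer about 5° behind where the nominal 10° of free play predicted. After the final push, the nominal figure put the pointer about 2° past the mark (at -74°) and the top view about 1° short of it. I went by the top view.

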